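# Roll the sample jar up to the reader and shut the keeper

### The job

Load the reader: with the fingers behind it, slowly push the lying sample jar up the ramp and over the crest until it lies square against the black rubber stop, never letting it run free or roll back on the slope, and never lifting it. Then push the steel keeper arm round until it is fully shut across the ramp behind the jar. Leave the bottle, the beaker and the pot standing where they are.

Things in the scene. Friction and masses are not known exactly. Their poses are not given: they have to be found in the camera images.
- rack: fixed aluminium loading ramp, uphill to the robot's left (+-25 degrees). Origin on the bench, on the centre line; own x uphill (level), y across, z up; all mm below are in this frame. Flat infeed plate x -180 to -65, top z 8, 170 wide; slope (8 degrees) from there up to x 85, z 29. Rails: inner faces y +-60, 20 above the bed from x -20 up; flared to y +-71 at x -78, 34 above bench.
- crest (a point): middle of the ramp's crest line, rack x 85, y 0, z 29: the slope ends here and the bed then falls 7 degrees to the rubber stop
- stop (a point): middle of the upright face of the black rubber stop at the ramp's top end, rack x 155, y 0, z 53; pad 110 wide, top at z 78. Behind it the white reader head, x 161 to 246, 150 wide, top at z 90
- jar: white capped plastic jar, plain cylinder 64 diameter, 110 long, grey cap end, 0.28 to 0.56 kg, smooth and slippery, lying across the infeed; it rolls the way it points and the rails square it. Origin at its centre; own y is its long axis (starts up to 4 degrees off rack y; x and z turn as it rolls). At the stop its centre is at rack x 123, y 0 (+-5 play), z 57, and it stays there, as the bed falls to the stop.
- keeper (a joint): keeper arm angle, rad: steel bar 85 long, 10 thick, z 54 to 74, on an upright pivot at rack x 82, y -80. 0: points downhill (rack -x) beside the ramp; below 0: swung outward (to -0.6); growing: inward, clockwise from above, over the rail to its end stop 1.571, along rack +y, 4 mm behind the seated jar. Starts -0.4 to 0, stays where left; under 1 N at its end moves it.
- keeper_knob (a point): top of the black upright knob (12 diameter, 88 above the bench, 14 above the bar) at the free end of the keeper arm, 79 from its pivot
- reagent: amber bottle with black cap, 58 diameter, 115 high, loose; origin at the centre of its underside; bystander
- beaker: open white beaker, 64 diameter, 85 high, loose; origin at the centre of its underside; bystander
- pot: small white pot with grey lid, 56 diameter, 70 high, loose; origin at the centre of its underside; bystander
There are look-alikes about, which are no part of the job. Leave any green or turquoise look-alike of the jar alone.

How it is judged (in metres and radians):
On the way, in this order (a step that is already met when the one before it is completed fails the run):
1. the jar is pushed up the slope by the fingers (x of jar in the frame of rack between -0.03 and 0.085 m and contact force between the fingers and jar above 0.05 N).
2. the jar lies square against the stop (x of jar in the frame of rack between 0.119 and 0.128 m and y of jar in the frame of rack between -0.01 and 0.01 m and z of jar in the frame of rack between 0.051 and 0.062 m and angle between the y axis of jar and the y axis of rack, either way round below 0.07 rad and linear speed of jar below 0.03 m/s), for 0.2 s.
3. the keeper arm is shut behind the jar (value of joint keeper above 1.45 rad), for 0.2 s.
At the end, for the whole second after the job is handed in: the jar lies against the stop (centre within 4 mm of its seat along the ramp, 10 mm across, axis within 4 degrees of square), at rest; keeper at 1.45 rad or more; the three bystanders upright and within 30 mm of where they stood (x of jar in the frame of rack between 0.119 and 0.128 m and y of jar in the frame of rack between -0.01 and 0.01 m and z of jar in the frame of rack between 0.051 and 0.062 m and angle between the y axis of jar and the y axis of rack, either way round below 0.07 rad and value of joint keeper above 1.45 rad and linear speed of jar below 0.02 m/s and angle between each of reagent, beaker, pot's own z axis and vertical below 0.15 rad and distance of each of reagent, beaker, pot from where it was at the start of the episode below 0.03 m); the robot touches nothing.
It fails at once if the jar runs free on the slope: faster than 0.2 m/s with no finger on it (rolled back or flicked) (x of jar in the frame of rack between -0.05 and 0.085 m and contact force between the fingers and jar below 0.02 N and linear speed of jar above 0.2 m/s).
It fails at once if the jar is lifted off the bed (z of jar in the frame of rack above 0.08 m or (x of jar in the frame of rack below -0.06 m and z of jar in the frame of rack above 0.055 m) or (x of jar in the frame of rack below 0 m and z of jar in the frame of rack above 0.066 m)).
It fails at once if the jar leaves the ramp (z of jar in the frame of rack below 0.03 m).
It fails at once if a bystander is knocked over or shoved away (angle between any of reagent, beaker, pot's own z axis and vertical above 0.3 rad or distance of any of reagent, beaker, pot from where it was at the start of the episode above 0.03 m).
It also fails if it takes over 58 s, if anything falls off the work surface, if the arm or the gripper's body presses on something with over 40 N, if the wrist force passes 120 N, or if a joint passes its speed limit or range.

### The arm

A 6-joint arm with a two-finger parallel gripper is mounted at the origin on the work surface. World frame = base frame: x ahead of the robot, y to its left, z up, the work surface at z = 0. Lengths are in mm, angles in rad, forces in N, time in s.
With the tool pointing down it reaches from about 300 to 1000 mm from the base axis. Payload 5.1 kg.
Tool frame: the origin (TCP) lies midway between the tips of the shut fingers; the grasp point (between the pads) lies 19 mm behind it; z points along the fingers, x is the direction in which the jaws open and shut, and the axes are right-handed (so a half turn about z gives the same grasp; the last joint's range is limited). The gripper opens to 95 mm and grips with 3 to 60 N. Pads are 20 mm wide; open, the fingers measure 119 mm over their backs; the gripper's body (75 mm by 180 mm) begins 59 mm behind the grasp point.
Start: joints at [1.175, 0.124, 1.65, -0, 1.367, -0.083], TCP at [200.041, 618.44, 214.656] pointing down, gripper open.
Joint ranges: [-2.61, 2.61], [-1.02, 2.33], [0.03, 2.71], [-1.35, 4.49], [0.32, 2.68], [-2.91, 2.91]. Speed limits (rad/s): [2.57, 2.57, 3.14, 3.14, 3.14, 3.14].

### API

Orientations are given as a unit quaternion [w, x, y, z].
In Python, from cell import bot, eyes, job gives the robot as it stands.
- The arm moves only by the tool jog_arm, never from a script. Its argument "motion" is a list of rows, each an object with "linear": the shift along the tool's x, y, z in m, a list of three; "twist": the turn, a rotation vector about the tool's x, y, z in degrees, a list of three. In form: [{"linear": [x, y, z], "twist": [ax, ay, az]}, ...]. A call has 1 to 20 rows; each row is the pose to reach, as a shift and turn from the pose commanded when the call began, along the tool's axes at that moment; what a row does not reach only later rows make up. A row lasts 1/8 s, in which the tool goes at most 62.5 mm and 10.7 degrees, less where a joint would pass 70% of its speed; a pose out of reach is approached as far as the arm can. A call with a gripper value outside its range is refused whole. "hand" is the opening, from 0 (shut) to 1 (fully open), set as the call begins (left out, the last holds). The fingers move at their own pace and stop on an object; the grip force is fixed at half the most. Time passes only in rows, so rows that repeat a pose let the fingers close. It gives the time, the measured TCP pose, the force and the opening at its end, in the units of the state.
- bot.observe(): the state, without advancing time (a new reading comes with each control period).
- eyes.snapshot(name): name is "scene" or "top"; returns the picture (400x640x3 uint8, red, green, blue); there is no depth.
- eyes.calibration(name): a dict with "camera_matrix" (3x3 intrinsics, pixels), "position" and "attitude" of the camera in the world. Camera axes: x right, y down, z forward; pixel columns grow to the right and rows downward; lengths in mm; the calibration is good to about 2 mm. A picture is of the moment at which its call begins. calibration takes no time and is no camera call.
- job.sign_off(): hands the job in, once; it reports no verdict.
The state is a dict: "clock": time; "qpos": joint angles; "dq": joint speeds; "joint_efforts": joint torques, N m; "position": TCP position; "ee_rot": TCP orientation; "wrist_force": force on the tool from outside, world axes, zero at the start; "torque": the same for the moment, N m; "gripper_width": finger opening in mm.
Only numpy, scipy, OpenCV 4.12 (cv2) and the standard library are available. Lean on these libraries where they do the work, as an engineer would, in place of code of your own. Each camera call takes 0.05 s, during which the arm holds its last target. There are 200 camera calls.

## Working session

There is one attempt and no reset: what is moved stays moved. The work goes in short steps, Python scripts to look and compute and a tool call to move; the robot and the scene stay as the last step left them, time stands still between calls to the robot, and variables do not carry over. Pictures are saved under pics/ and viewed, about 8 in all and at most 12, crops included, and the job is handed in when it is done.

Besides the shell and the picture viewer there is one more tool, called after ">>>" as name(argument=value, ...), one argument or row to a line, values as JSON. jog_arm: Moves the arm, as the interface text tells. Its arguments: {"type":"object","properties":{"motion":{"type":"array","items":{"type":"object","properties":{"linear":{"type":"array","items":{"type":"number"}},"twist":{"type":"array","items":{"type":"number"}}}}},"hand":{"type":"number"}},"required":["motion"]}

```bash
ls; mkdir -p pics; python3 - <<'E'
from cell import bot, eyes, job
import cv2,json
for n in("scene","top"):
    c=eyes.calibration(n); print(n,c)
    cv2.imwrite(f"pics/{n}0.png",eyes.snapshot(n)[:,:,::-1])
print(bot.observe())
E
```

```text
pics
scene {'camera_matrix': array([[429.58692576,   0.        , 320.51965325],
       [  0.        , 429.58692576, 195.42008229],
       [  0.        ,   0.        ,   1.        ]]), 'position': array([1310.26206753,  517.74178336,  691.613196  ]), 'attitude': array([-0.2126974 ,  0.42016127,  0.78288756, -0.40658504])}
top {'camera_matrix': array([[420.72585398,   0.        , 321.76899128],
       [  0.        , 420.72585398, 194.91036394],
       [  0.        ,   0.        ,   1.        ]]), 'position': array([ 544.90218488,    4.17162453, 1169.65314556]), 'attitude': array([ 0.02728208, -0.70675163,  0.70681032, -0.01330394])}
{'clock': 0.1, 'qpos': array([ 1.17541554e+00,  1.24449908e-01,  1.65153056e+00,  1.67579856e-05,
        1.36749868e+00, -8.25640377e-02]), 'dq': array([-0.00107836, -0.00174695, -0.00383194, -0.00013045, -0.00045429,
       -0.00194212]), 'joint_efforts': array([ 6.70967365e-04, -4.18878722e+01, -3.61097789e+01,  7.77562056e-02,
        4.61286027e-02, -4.84787404e-05]), 'position': array([199.80811373, 617.91966058, 213.50755197]), 'ee_rot': array([ 4.83136536e-04,  8.08622897e-01,  5.88326542e-01, -8.10163144e-04]), 'wrist_force': array([-0.98326328,  0.07660028, -0.23170392]), 'torque': array([-0.02101643, -0.04935733,  0.03385532]), 'gripper_width': 95.45477958954602}
```

View pics/scene0.png

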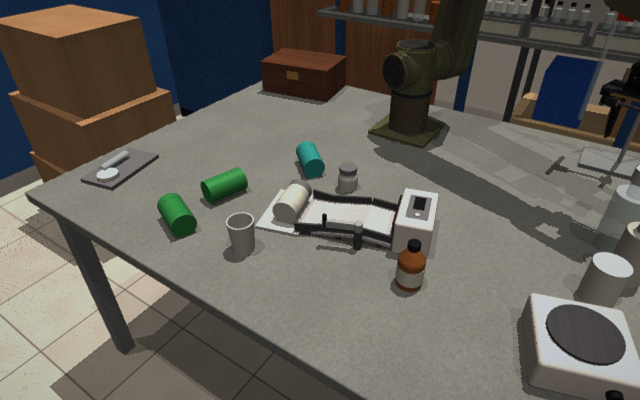

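View pics/top0.png

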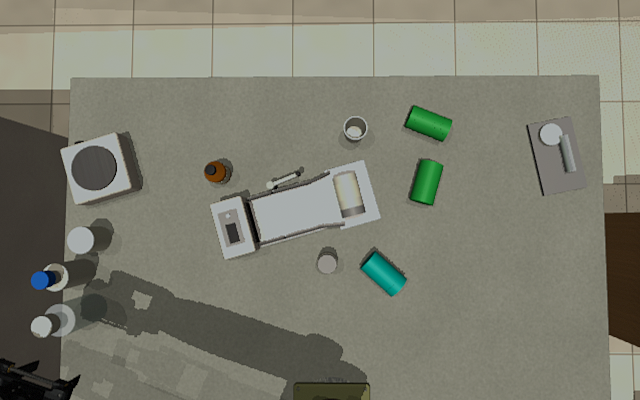

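The scene view shows the white jar at about (292,203) on the infeed. In the top view it is at about (350,194), with the reader head at (233,228), the keeper at (285,179), the bottle at (216,172), the beaker at (355,128) and the pot at (327,261). The other jar-like objects are two green jars at (429,123) and (426,181) and a turquoise one at (384,273). Only the white one with the grey cap lying on the ramp fits the description. I'll confirm it in an enlarged crop.

```bash
cat > h.py <<'E'
import numpy as np, cv2
from scipy.spatial.transform import Rotation as R
from cell import bot, eyes, job
def cal(n):
    c=eyes.calibration(n); q=c["attitude"]
    return c["camera_matrix"],R.from_quat(q,scalar_first=True).as_matrix(),c["position"]
def ray(n,px,z):
    K,A,p=cal(n); px=np.atleast_2d(np.asarray(px,float))
    d=np.c_[px,np.ones(len(px))]@np.linalg.inv(K).T@A.T
    return p+d*((z-p[2])/d[:,2])[:,None]
def proj(n,P):
    K,A,p=cal(n); c=(np.atleast_2d(P)-p)@A@K.T
    return c[:,:2]/c[:,2:]
E
python3 - <<'E'
import cv2
im=cv2.imread("pics/top0.png")[110:290,195:395]
cv2.imwrite("pics/topc.png",cv2.resize(im,(800,720),interpolation=cv2.INTER_CUBIC)[:600] if 0 else cv2.resize(im,(666,600),interpolation=cv2.INTER_CUBIC))
from h import *
print(ray("top",[[233,228],[350,194]],0))
E
```

```text
[[520.00985025 274.48227847   0.        ]
 [614.6165493  -51.22639719   0.        ]]
```

View pics/topc.png

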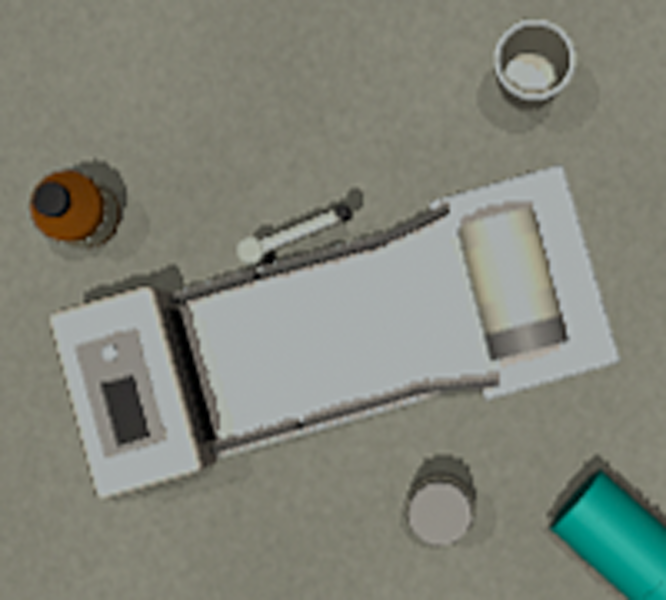

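The crop confirms it: the jar is the white cylinder with the grey cap lying on the infeed, at crop (512,282). The keeper pivot is at (250,248) and its knob at (347,210), on the far side of the ramp. Next I'll fit the rack from the corners.

```bash
cat >> h.py <<'E'
def c2p(c): return np.asarray(c,float)/3.33+[195-.35,110-.35]
def fit(local,world):
    l,w=np.asarray(local,float),np.asarray(world)[:,:2]
    M=(l-l.mean(0)).T@(w-w.mean(0)); t=np.arctan2(M[0,1]-M[1,0],M[0,0]+M[1,1])
    c,s=np.cos(t),np.sin(t); Q=np.array([[c,-s],[s,c]]); o=w.mean(0)-Q@l.mean(0)
    return t,o,Q,(l@Q.T+o)-w
E
python3 - <<'E'
from h import *
L=[(-180,-85),(-180,85),(246,-75),(246,75),(161,-75),(161,75)]
W=np.r_[ray("top",c2p([(563,168),(618,358)]),8),ray("top",c2p([(50,317),(100,497),(152,288),(203,468)]),90)]
t,o,Q,r=fit(L,W); print(t,np.degrees(t),o); print(r.round(1))
loc=lambda c,z:((ray("top",c2p(c),z)[:,:2]-o)@Q).round(1)
print("pivot",loc([(250,248)],75),"knob",loc([(346,211)],88))
print("jar ends",loc([(500,208),(528,345)],40), "edges",loc([(465,225),(490,357),(533,207),(566,340)],40))
k=ray("top",c2p([(346,211)]),88);print("knob w",k)
# bystanders
for n,c,z in(("bottle",(51,200),115),("beaker",(535,60),85),("pot",(440,512),70)):
    w=ray("top",c2p([c]),z); print(n,w.round(0),loc([c],z))
# scene-view check
P=np.array([(246,-75,90),(246,75,90),(161,-75,90),(-180,-85,8),(-180,85,8),(0,-85,0)],float)
Pw=np.c_[P[:,:2]@Q.T+o,P[:,2]]
print(proj("scene",Pw).round(1))
np.savez("rack.npz",t=t,o=o,Q=Q)
im=cv2.imread("pics/scene0.png")
for u in proj("scene",Pw): cv2.circle(im,(int(u[0]),int(u[1])),1,(0,0,255),-1)
cv2.imwrite("pics/sc1.png",cv2.resize(im[140:300,220:450],None,fx=3.4,fy=3.4,interpolation=cv2.INTER_CUBIC))
E
```

```text
1.8520646392810771 106.11548721622493 [579.72791227  60.10491659]
[[ 3.  -0.1]
 [-2.2 -2.7]
 [ 2.   2.3]
 [-3.6  1.5]
 [ 3.2 -0.2]
 [-2.4 -0.9]]
pivot [[ 82.3 -82.5]] knob [[  1.2 -87.9]]
jar ends [[-117.3  -61.5]
 [-107.9   51.1]] edges [[ -86.3  -56.1]
 [ -75.8   51.9]
 [-143.2  -54.8]
 [-138.4   55.7]]
knob w [[663.83622733  85.65961607  88.        ]]
bottle [[670. 308. 115.]] [[ 213.6 -155.3]]
beaker [[782. -62.  85.]] [[-173.2 -161. ]]
pot [[430.  13.  70.]] [[ -3.9 156.8]]
[[432.7 229.9]
 [439.  192. ]
 [393.7 222.6]
 [254.7 225.3]
 [280.2 188.6]
 [323.2 241.8]]
```

View pics/sc1.png

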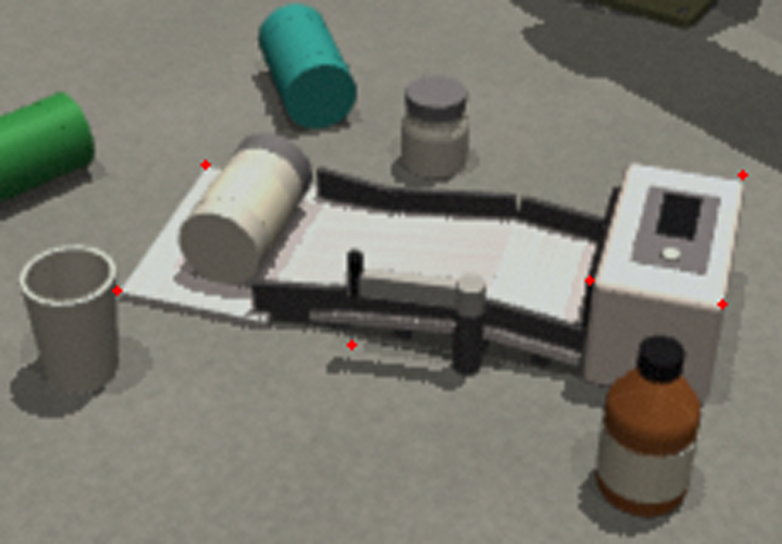

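Everything agrees to about 3 mm:

| Item | Measured value |
|---|---|
| Rack origin | (580, 60) |
| Rack yaw | 106.1° |
| Jar centre | rack (-112, -3), about 5° off square |
| Keeper | about -0.1 rad |

The red dots mark the rack corners predicted from the top view, and they land on the corners in the scene view. I'll push with the fingers 66 mm apart, one towards each end of the jar.

```bash
cat >> h.py <<'E'
try:
    D=np.load("rack.npz"); t,o,Q=float(D["t"]),D["o"],D["Q"]
except OSError: pass
def plan(targets,yaw=0.):
    """rack-frame TCP targets -> tool-frame shift (m), twist (deg); tool y = downhill at yaw 0"""
    s=bot.observe(); A=R.from_quat(s["ee_rot"],scalar_first=True)
    Rt=np.eye(3); Rt[:2,:2]=Q
    B=R.from_matrix(Rt@np.array([[0,-1,0],[-1,0,0],[0,0,-1.]]).T)*R.from_euler("z",yaw,degrees=True)
    p=s["position"]; rk=np.r_[Q.T@(p[:2]-o),p[2]]
    print("t",round(float(s["clock"]),2),"rack tcp",rk.round(1),"F",s["wrist_force"].round(1),"w",round(float(s["gripper_width"]),1))
    tw=np.degrees((A.inv()*B).as_rotvec()).round(1)
    for x in targets:
        w=np.r_[o+Q@np.asarray(x[:2],float),x[2]]
        print(x,(A.inv().apply(w-p)/1000).round(4),tw)
E
python3 -c "
from h import *
plan([(-190,0,200),(-190,0,25)])"
```

```text
t 0.1 rack tcp [641.4 210.2 213.5] F [-1.   0.1 -0.2] w 95.5
(-190, 0, 200) [-0.5712  0.6395  0.0145] [ 0.   0.1 56. ]
(-190, 0, 25) [-0.5709  0.6395  0.1895] [ 0.   0.1 56. ]
```

>>> jog_arm(
  hand=0.7,
  motion=[
    {"linear": [-0.03,0.033,0.0],"twist": [0,0,5]},
    {"linear": [-0.06,0.067,0.0],"twist": [0,0,10]},
    {"linear": [-0.095,0.106,0.0],"twist": [0,0,15]},
    {"linear": [-0.13,0.146,0.0],"twist": [0,0,20]},
    {"linear": [-0.165,0.185,0.0],"twist": [0,0,25]},
    {"linear": [-0.2,0.224,0.0],"twist": [0,0,30]},
    {"linear": [-0.235,0.263,0.0],"twist": [0,0,35]},
    {"linear": [-0.27,0.302,0.0],"twist": [0,0,40]},
    {"linear": [-0.305,0.341,0.0],"twist": [0,0,45]},
    {"linear": [-0.34,0.381,0.0],"twist": [0,0,50]},
    {"linear": [-0.375,0.42,0.0],"twist": [0,0,56]},
    {"linear": [-0.41,0.459,0.0],"twist": [0,0,56]},
    {"linear": [-0.445,0.498,0.0],"twist": [0,0,56]},
    {"linear": [-0.48,0.537,0.0],"twist": [0,0,56]},
    {"linear": [-0.515,0.577,0.0],"twist": [0,0,56]},
    {"linear": [-0.545,0.61,0.01],"twist": [0,0,56]},
    {"linear": [-0.565,0.632,0.014],"twist": [0,0,56]},
    {"linear": [-0.571,0.6395,0.0145],"twist": [0,0.1,56]},
    {"linear": [-0.571,0.6395,0.0145],"twist": [0,0.1,56]},
    {"linear": [-0.571,0.6395,0.0145],"twist": [0,0.1,56]},
  ],
)

```text
clock: 2.6
position: [632.5, -120.5, 200.5]
ee_rot: [-0.001, 0.99, 0.14, 0.001]
wrist_force: [-0.5, 0.0, 0.8]
gripper_width: 66.5
```

```bash
python3 -c "
from h import *
plan([(-190,0,100),(-190,-2,25),(-175,-2,25),(-100,-2,25)])"
```

```text
t 2.6 rack tcp [-188.2   -0.6  200.5] F [-0.5  0.   0.8] w 66.5
(-190, 0, 100) [-0.0008  0.0019  0.1005] [-0.1 -0.1  0. ]
(-190, -2, 25) [0.0011 0.002  0.1755] [-0.1 -0.1  0. ]
(-175, -2, 25) [ 0.0011 -0.013   0.1755] [-0.1 -0.1  0. ]
(-100, -2, 25) [ 0.0011 -0.088   0.1756] [-0.1 -0.1  0. ]
```

>>> jog_arm(
  motion=[
    {"linear": [0,0.002,0.02]},
    {"linear": [0,0.002,0.05]},
    {"linear": [0,0.002,0.08]},
    {"linear": [0,0.002,0.11]},
    {"linear": [0,0.002,0.135]},
    {"linear": [0,0.002,0.155]},
    {"linear": [0,0.002,0.168]},
    {"linear": [0,0.002,0.1755]},
    {"linear": [0,0.002,0.1755]},
  ],
)

```text
invalid input
```

```bash
python3 -c "
from h import *
plan([(-175,-2,25),(-107,-2,25)])
im=eyes.snapshot('scene')[:,:,::-1]
cv2.imwrite('pics/sc2.png',cv2.resize(im[100:300,200:480],None,fx=2.8,fy=2.8,interpolation=cv2.INTER_CUBIC))"
```

```text
t 2.6 rack tcp [-188.2   -0.6  200.5] F [-0.5  0.   0.8] w 66.5
(-175, -2, 25) [ 0.0011 -0.013   0.1755] [-0.1 -0.1  0. ]
(-107, -2, 25) [ 0.0011 -0.081   0.1756] [-0.1 -0.1  0. ]
```

View pics/sc2.png

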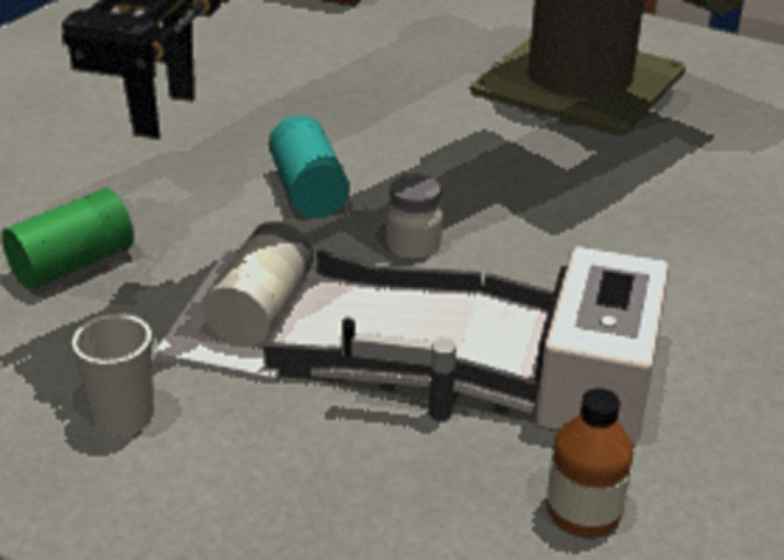

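The move was refused because the rows had no twist. The crop shows the gripper still high, with its fingers at about (165,90) and the jar untouched at (260,285). I'll resend it with the twist filled in.

>>> jog_arm(
  motion=[
    {"linear": [0,0.002,0.02],"twist": [0,0,0]},
    {"linear": [0,0.002,0.05],"twist": [0,0,0]},
    {"linear": [0,0.002,0.08],"twist": [0,0,0]},
    {"linear": [0,0.002,0.11],"twist": [0,0,0]},
    {"linear": [0,0.002,0.135],"twist": [0,0,0]},
    {"linear": [0,0.002,0.155],"twist": [0,0,0]},
    {"linear": [0,0.002,0.168],"twist": [0,0,0]},
    {"linear": [0,0.002,0.1755],"twist": [0,0,0]},
    {"linear": [0,0.002,0.1755],"twist": [0,0,0]},
  ],
)

```text
clock: 3.78
position: [633.6, -123.3, 24.5]
ee_rot: [-0.001, 0.99, 0.14, 0.001]
wrist_force: [-0.0, -0.1, 1.0]
gripper_width: 66.7
```

```bash
python3 -c "
from h import *
plan([(-175,-2,25),(-107,-2,25),(81,0,42)])"
```

```text
t 3.77 rack tcp [-191.2   -0.8   24.5] F [-0.  -0.1  1. ] w 66.7
(-175, -2, 25) [ 0.0012 -0.0162 -0.0005] [-0.  -0.1 -0. ]
(-107, -2, 25) [ 0.0011 -0.0842 -0.0004] [-0.  -0.1 -0. ]
(81, 0, 42) [-0.001  -0.2722 -0.0172] [-0.  -0.1 -0. ]
```

>>> jog_arm(
  motion=[
    {"linear": [0,-0.004,0],"twist": [0,0,0]},
    {"linear": [0,-0.01,0],"twist": [0,0,0]},
    {"linear": [0,-0.016,0],"twist": [0,0,0]},
    {"linear": [0,-0.02,0],"twist": [0,0,0]},
    {"linear": [0,-0.023,0],"twist": [0,0,0]},
    {"linear": [0,-0.026,0],"twist": [0,0,0]},
    {"linear": [0,-0.029,0],"twist": [0,0,0]},
    {"linear": [0,-0.032,0],"twist": [0,0,0]},
    {"linear": [0,-0.035,0],"twist": [0,0,0]},
    {"linear": [0,-0.038,0],"twist": [0,0,0]},
    {"linear": [0,-0.041,0],"twist": [0,0,0]},
    {"linear": [0,-0.045,0],"twist": [0,0,0]},
    {"linear": [0,-0.049,0],"twist": [0,0,0]},
    {"linear": [0,-0.053,0],"twist": [0,0,0]},
    {"linear": [0,-0.057,0],"twist": [0,0,0]},
    {"linear": [0,-0.061,0],"twist": [0,0,0]},
    {"linear": [0,-0.065,0],"twist": [0,0,0]},
    {"linear": [0,-0.069,0],"twist": [0,0,0]},
    {"linear": [0,-0.073,0],"twist": [0,0,0]},
    {"linear": [0,-0.077,0],"twist": [0,0,0]},
  ],
)

```text
clock: 6.28
position: [612.2, -49.1, 24.7]
ee_rot: [-0.0, 0.99, 0.14, 0.001]
wrist_force: [-0.7, -0.4, 1.2]
gripper_width: 66.4
```

```bash
python3 -c "
from h import *
plan([(-58,-1,28),(81,0,42)])
im=eyes.snapshot('top')[:,:,::-1];im2=eyes.snapshot('scene')[:,:,::-1]
cv2.imwrite('pics/b3.png',np.hstack([cv2.resize(a,(400,400),interpolation=cv2.INTER_CUBIC) for a in(im[120:280,210:370+20][:,:160],im2[150:290,240:380])]))"
```

```text
t 6.28 rack tcp [-113.9   -0.9   24.7] F [-0.7 -0.4  1.2] w 66.4
(-58, -1, 28) [ 0.0001 -0.0559 -0.0032] [-0.  -0.1 -0. ]
(81, 0, 42) [-0.001  -0.1949 -0.0171] [-0.  -0.1 -0. ]
```

View pics/b3.png

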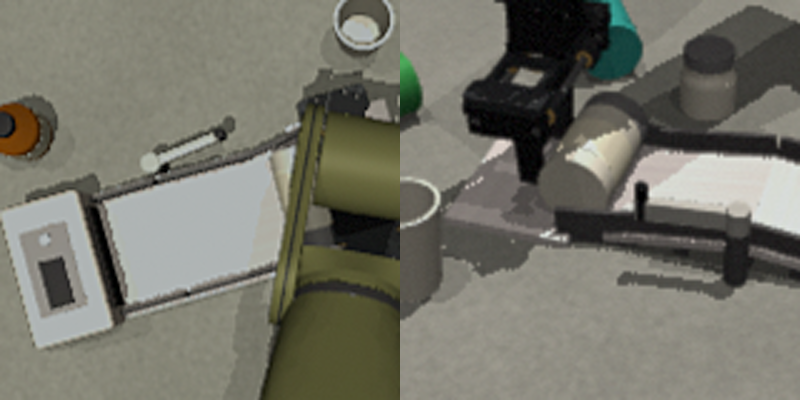

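The jar has moved ahead of the fingers to the slope's foot, at about (600,155) in the right half of the crop, with the fingers touching behind it. Next I'll push it up the slope at about 32 mm/s.

>>> jog_arm(
  motion=[
    {"linear": [0,-0.004,0],"twist": [0,0,0]},
    {"linear": [0,-0.008,0],"twist": [0,0,0]},
    {"linear": [0,-0.012,-0.0005],"twist": [0,0,0]},
    {"linear": [0,-0.016,-0.001],"twist": [0,0,0]},
    {"linear": [0,-0.02,-0.0015],"twist": [0,0,0]},
    {"linear": [0,-0.024,-0.002],"twist": [0,0,0]},
    {"linear": [0,-0.028,-0.0026],"twist": [0,0,0]},
    {"linear": [0,-0.032,-0.0032],"twist": [0,0,0]},
    {"linear": [0,-0.036,-0.0038],"twist": [0,0,0]},
    {"linear": [0,-0.04,-0.0044],"twist": [0,0,0]},
    {"linear": [0,-0.044,-0.005],"twist": [0,0,0]},
    {"linear": [0,-0.048,-0.0056],"twist": [0,0,0]},
    {"linear": [0,-0.052,-0.0062],"twist": [0,0,0]},
    {"linear": [0,-0.056,-0.0068],"twist": [0,0,0]},
    {"linear": [0,-0.06,-0.0074],"twist": [0,0,0]},
    {"linear": [0,-0.064,-0.008],"twist": [0,0,0]},
    {"linear": [0,-0.068,-0.0086],"twist": [0,0,0]},
    {"linear": [0,-0.072,-0.0092],"twist": [0,0,0]},
    {"linear": [0,-0.076,-0.0098],"twist": [0,0,0]},
    {"linear": [0,-0.08,-0.0104],"twist": [0,0,0]},
  ],
)

```text
clock: 8.88
position: [590.0, 27.8, 35.2]
ee_rot: [-0.0, 0.99, 0.14, 0.001]
wrist_force: [0.1, -1.2, -0.1]
gripper_width: 66.4
```

```bash
python3 -c "
from h import *
plan([(30,0,42),(81,0,42)])"
```

```text
t 8.88 rack tcp [-33.9  -0.9  35.2] F [ 0.1 -1.2 -0.1] w 66.4
(30, 0, 42) [-0.0009 -0.0639 -0.0067] [-0.  -0.1 -0. ]
(81, 0, 42) [-0.0009 -0.1149 -0.0067] [-0.  -0.1 -0. ]
```

>>> jog_arm(
  motion=[
    {"linear": [0,-0.004,-0.0006],"twist": [0,0,0]},
    {"linear": [0,-0.008,-0.0012],"twist": [0,0,0]},
    {"linear": [0,-0.012,-0.0018],"twist": [0,0,0]},
    {"linear": [0,-0.016,-0.0024],"twist": [0,0,0]},
    {"linear": [0,-0.02,-0.003],"twist": [0,0,0]},
    {"linear": [0,-0.024,-0.0036],"twist": [0,0,0]},
    {"linear": [0,-0.028,-0.0042],"twist": [0,0,0]},
    {"linear": [0,-0.032,-0.0048],"twist": [0,0,0]},
    {"linear": [0,-0.036,-0.0054],"twist": [0,0,0]},
    {"linear": [0,-0.04,-0.006],"twist": [0,0,0]},
    {"linear": [0,-0.044,-0.0066],"twist": [0,0,0]},
    {"linear": [0,-0.048,-0.0072],"twist": [0,0,0]},
    {"linear": [0,-0.052,-0.0078],"twist": [0,0,0]},
    {"linear": [0,-0.056,-0.0084],"twist": [0,0,0]},
    {"linear": [0,-0.06,-0.009],"twist": [0,0,0]},
    {"linear": [0,-0.063,-0.0092],"twist": [0,0,0]},
    {"linear": [0,-0.065,-0.0094],"twist": [0,0,0]},
    {"linear": [0,-0.067,-0.0096],"twist": [0,0,0]},
    {"linear": [0,-0.069,-0.0098],"twist": [0,0,0]},
    {"linear": [0,-0.071,-0.01],"twist": [0,0,0]},
  ],
)

```text
clock: 11.38
position: [570.4, 95.8, 45.2]
ee_rot: [-0.0, 0.99, 0.14, 0.001]
wrist_force: [0.1, -0.8, 0.1]
gripper_width: 66.5
```

```bash
python3 -c "
from h import *
plan([(48,0,45),(81,0,42)])"
```

```text
t 11.38 rack tcp [36.9 -0.9 45.2] F [ 0.1 -0.8  0.1] w 66.5
(48, 0, 45) [-0.0009 -0.0111  0.0002] [-0.  -0.1 -0. ]
(81, 0, 42) [-0.0009 -0.0441  0.0033] [-0.  -0.1 -0. ]
```

>>> jog_arm(
  motion=[
    {"linear": [0,-0.0015,0],"twist": [0,0,0]},
    {"linear": [0,-0.003,0],"twist": [0,0,0]},
    {"linear": [0,-0.0045,0],"twist": [0,0,0]},
    {"linear": [0,-0.006,0],"twist": [0,0,0]},
    {"linear": [0,-0.0075,0],"twist": [0,0,0]},
    {"linear": [0,-0.009,0],"twist": [0,0,0]},
    {"linear": [0,-0.0105,0],"twist": [0,0,0]},
    {"linear": [0,-0.012,0],"twist": [0,0,0]},
    {"linear": [0,-0.0135,0],"twist": [0,0,0]},
    {"linear": [0,-0.016,0],"twist": [0,0,0]},
    {"linear": [0,-0.019,0],"twist": [0,0,0]},
    {"linear": [0,-0.022,0],"twist": [0,0,0]},
    {"linear": [0,-0.025,0],"twist": [0,0,0]},
    {"linear": [0,-0.028,0],"twist": [0,0,0]},
    {"linear": [0,-0.031,0],"twist": [0,0,0]},
    {"linear": [0,-0.034,0],"twist": [0,0,0]},
    {"linear": [0,-0.037,0],"twist": [0,0,0]},
    {"linear": [0,-0.039,0],"twist": [0,0,0]},
    {"linear": [0,-0.04,0],"twist": [0,0,0]},
    {"linear": [0,-0.04,0],"twist": [0,0,0]},
  ],
)

```text
clock: 13.88
position: [559.3, 134.2, 45.3]
ee_rot: [-0.0, 0.99, 0.14, 0.001]
wrist_force: [-0.2, -1.0, 0.4]
gripper_width: 66.5
```

```bash
python3 -c "
from h import *
plan([(48,0,45),(40,0,45),(40,0,160)])
im2=eyes.snapshot('scene')[:,:,::-1]
cv2.imwrite('pics/c4.png',cv2.resize(im2[150:280,290:460],None,fx=4,fy=4,interpolation=cv2.INTER_CUBIC))"
```

```text
t 13.88 rack tcp [76.8 -0.9 45.3] F [-0.2 -1.   0.4] w 66.5
(48, 0, 45) [-0.0009  0.0288  0.0002] [-0.  -0.1 -0. ]
(40, 0, 45) [-0.0009  0.0368  0.0002] [-0.  -0.1 -0. ]
(40, 0, 160) [-0.0007  0.0367 -0.1148] [-0.  -0.1 -0. ]
```

View pics/c4.png

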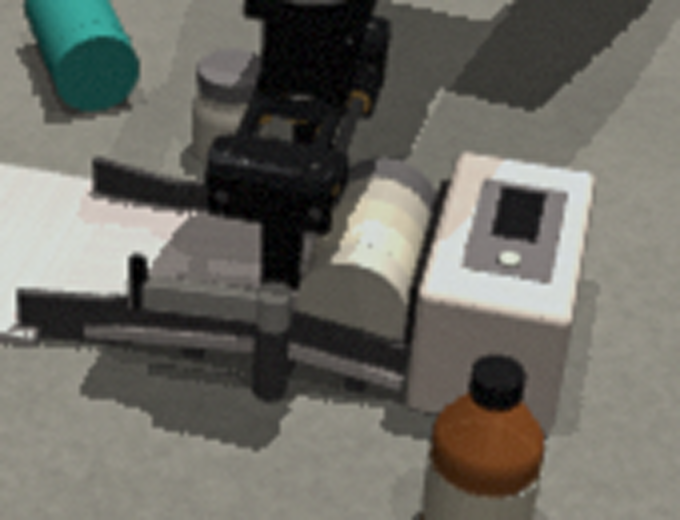

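The jar is at the stop, lying from about (350,300) to (400,180) beside the black pad. I'll nudge it gently to confirm it is seated.

>>> jog_arm(
  motion=[
    {"linear": [0,-0.001,0],"twist": [0,0,0]},
    {"linear": [0,-0.002,0],"twist": [0,0,0]},
    {"linear": [0,-0.002,0],"twist": [0,0,0]},
  ],
)

```text
clock: 14.3
position: [558.7, 136.1, 45.2]
ee_rot: [-0.0, 0.99, 0.14, 0.001]
wrist_force: [-0.2, 0.3, 0.4]
gripper_width: 66.7
```

>>> jog_arm(
  motion=[
    {"linear": [0,-0.001,0],"twist": [0,0,0]},
    {"linear": [0,-0.002,0],"twist": [0,0,0]},
    {"linear": [0,-0.002,0],"twist": [0,0,0]},
  ],
)

```text
clock: 14.68
position: [558.5, 137.1, 45.3]
ee_rot: [0.0, 0.99, 0.14, 0.001]
wrist_force: [1.4, -5.9, -0.2]
gripper_width: 66.7
```

A reaction of 6 N at TCP rack x of about 80 means the jar is seated (81 expected). Now I'll back off and rise.

>>> jog_arm(
  motion=[
    {"linear": [0,0.004,0],"twist": [0,0,0]},
    {"linear": [0,0.012,0],"twist": [0,0,0]},
    {"linear": [0,0.022,0],"twist": [0,0,0]},
    {"linear": [0,0.032,0],"twist": [0,0,0]},
    {"linear": [0,0.036,-0.01],"twist": [0,0,0]},
    {"linear": [0,0.036,-0.03],"twist": [0,0,0]},
    {"linear": [0,0.036,-0.06],"twist": [0,0,0]},
    {"linear": [0,0.036,-0.09],"twist": [0,0,0]},
    {"linear": [0,0.036,-0.11],"twist": [0,0,0]},
    {"linear": [0,0.036,-0.115],"twist": [0,0,0]},
  ],
)

```text
clock: 15.92
position: [569.1, 103.5, 162.9]
ee_rot: [-0.0, 0.99, 0.14, 0.003]
wrist_force: [-0.0, -0.0, 0.4]
gripper_width: 66.3
```

```bash
python3 -c "
from h import *
plan([(26,-125,160),(26,-125,62)])
im=eyes.snapshot('top')[:,:,::-1];im2=eyes.snapshot('scene')[:,:,::-1]
cv2.imwrite('pics/d5.png',np.hstack([cv2.resize(a,(400,400),interpolation=cv2.INTER_CUBIC) for a in(im[140:260,210:330],im2[160:270,330:440])]))"
```

```text
t 15.93 rack tcp [ 44.7  -1.9 162.9] F [-0.  -0.   0.4] w 66.3
(26, -125, 160) [0.1231 0.0186 0.0035] [-0.  -0.3 -0. ]
(26, -125, 62) [0.1226 0.0186 0.1015] [-0.  -0.3 -0. ]
```

View pics/d5.png

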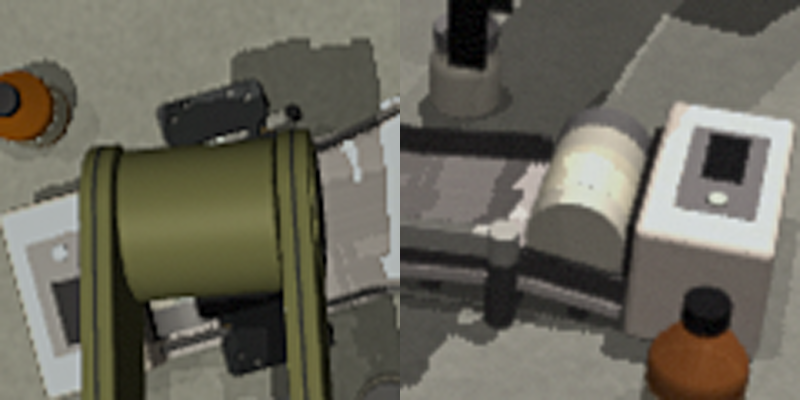

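The jar stays square against the stop; its end face is at (580,240) in the right half. Next I'll shut the fingers and drop in outside the keeper.

>>> jog_arm(
  hand=0,
  motion=[
    {"linear": [0.02,0.003,0],"twist": [0,0,0]},
    {"linear": [0.05,0.008,0],"twist": [0,0,0]},
    {"linear": [0.08,0.012,0],"twist": [0,0,0]},
    {"linear": [0.105,0.016,0],"twist": [0,0,0]},
    {"linear": [0.119,0.018,0],"twist": [0,0,0]},
    {"linear": [0.123,0.0185,0],"twist": [0,0,0]},
    {"linear": [0.123,0.0185,0.01],"twist": [0,0,0]},
    {"linear": [0.123,0.0185,0.03],"twist": [0,0,0]},
    {"linear": [0.123,0.0185,0.06],"twist": [0,0,0]},
    {"linear": [0.123,0.0185,0.085],"twist": [0,0,0]},
    {"linear": [0.123,0.0185,0.1],"twist": [0,0,0]},
    {"linear": [0.123,0.0185,0.101],"twist": [0,0,0]},
  ],
)

```text
clock: 17.52
position: [689.9, 119.5, 57.2]
ee_rot: [-0.001, 0.99, 0.14, -0.001]
wrist_force: [0.0, -1.0, -0.4]
gripper_width: 0.5
```

```bash
python3 -c "
from h import *
def P(th,r=60):
    d=5+12*abs(np.cos(th))+10*abs(np.sin(th))
    return tuple((np.array([82,-80])+r*np.array([-np.cos(th),np.sin(th)])-d*np.array([np.sin(th),np.cos(th)])).round(1))+(62,)
plan([P(a) for a in np.r_[np.arange(-.2,1.5,.1),1.5,1.571,1.62]])"
```

```text
t 17.52 rack tcp [  26.5 -122.3   57.2] F [ 0.  -1.  -0.4] w 0.5
(np.float64(26.9), np.float64(-110.3), 62) [-0.012  -0.0004 -0.0048] [-0.1  0.1 -0. ]
(np.float64(24.1), np.float64(-103.8), 62) [-0.0185  0.0024 -0.0048] [-0.1  0.1 -0. ]
(np.float64(22.0), np.float64(-97.0), 62) [-0.0253  0.0045 -0.0048] [-0.1  0.1 -0. ]
(np.float64(20.5), np.float64(-91.9), 62) [-0.0304  0.006  -0.0048] [-0.1  0.1 -0. ]
(np.float64(19.5), np.float64(-86.5), 62) [-0.0358  0.007  -0.0048] [-0.1  0.1 -0. ]
(np.float64(18.9), np.float64(-80.8), 62) [-0.0415  0.0076 -0.0048] [-0.1  0.1 -0. ]
(np.float64(19.0), np.float64(-75.0), 62) [-0.0473  0.0075 -0.0048] [-0.1  0.1 -0. ]
(np.float64(19.6), np.float64(-69.1), 62) [-0.0532  0.0069 -0.0047] [-0.1  0.1 -0. ]
(np.float64(20.9), np.float64(-63.1), 62) [-0.0592  0.0056 -0.0047] [-0.1  0.1 -0. ]
(np.float64(22.8), np.float64(-57.1), 62) [-0.0652  0.0037 -0.0047] [-0.1  0.1 -0. ]
(np.float64(25.5), np.float64(-51.3), 62) [-0.071   0.001  -0.0047] [-0.1  0.1 -0. ]
(np.float64(28.8), np.float64(-45.6), 62) [-0.0767 -0.0023 -0.0047] [-0.1  0.1 -0. ]
(np.float64(32.8), np.float64(-40.3), 62) [-0.082  -0.0063 -0.0047] [-0.1  0.1 -0. ]
(np.float64(37.5), np.float64(-35.3), 62) [-0.087  -0.0109 -0.0047] [-0.1  0.1 -0. ]
(np.float64(42.9), np.float64(-30.8), 62) [-0.0915 -0.0163 -0.0046] [-0.1  0.1 -0. ]
(np.float64(48.8), np.float64(-27.0), 62) [-0.0953 -0.0222 -0.0046] [-0.1  0.1 -0. ]
(np.float64(55.2), np.float64(-23.7), 62) [-0.0986 -0.0286 -0.0046] [-0.1  0.1 -0. ]
(np.float64(62.0), np.float64(-21.3), 62) [-0.101  -0.0354 -0.0046] [-0.1  0.1 -0. ]
(np.float64(67.0), np.float64(-20.0), 62) [-0.1023 -0.0404 -0.0046] [-0.1  0.1 -0. ]
(np.float64(69.4), np.float64(-19.3), 62) [-0.103  -0.0428 -0.0046] [-0.1  0.1 -0. ]
```

>>> jog_arm(
  motion=[
    {"linear": [0,0,-0.005],"twist": [0,0,0]},
    {"linear": [-0.006,0,-0.005],"twist": [0,0,0]},
    {"linear": [-0.012,0,-0.005],"twist": [0,0,0]},
    {"linear": [-0.0185,0.0024,-0.005],"twist": [0,0,0]},
    {"linear": [-0.0245,0.0045,-0.005],"twist": [0,0,0]},
    {"linear": [-0.0304,0.006,-0.005],"twist": [0,0,0]},
    {"linear": [-0.0358,0.007,-0.005],"twist": [0,0,0]},
    {"linear": [-0.0415,0.0076,-0.005],"twist": [0,0,0]},
    {"linear": [-0.0473,0.0075,-0.005],"twist": [0,0,0]},
    {"linear": [-0.0532,0.0069,-0.005],"twist": [0,0,0]},
    {"linear": [-0.0592,0.0056,-0.005],"twist": [0,0,0]},
    {"linear": [-0.0652,0.0037,-0.005],"twist": [0,0,0]},
    {"linear": [-0.071,0.001,-0.005],"twist": [0,0,0]},
    {"linear": [-0.0767,-0.0023,-0.005],"twist": [0,0,0]},
    {"linear": [-0.082,-0.0063,-0.005],"twist": [0,0,0]},
    {"linear": [-0.087,-0.011,-0.005],"twist": [0,0,0]},
    {"linear": [-0.0915,-0.0163,-0.005],"twist": [0,0,0]},
    {"linear": [-0.0953,-0.0222,-0.005],"twist": [0,0,0]},
    {"linear": [-0.0953,-0.0222,-0.005],"twist": [0,0,0]},
  ],
)

```text
clock: 19.9
position: [592.7, 114.9, 63.9]
ee_rot: [-0.001, 0.99, 0.14, -0.0]
wrist_force: [-0.2, -0.4, -0.2]
gripper_width: 0.0
```

```bash
python3 -c "
from h import *
plan([(55,-23.7,62),(62,-21,62),(65,-20,62),(67,-20,62),(69.4,-19.3,62)])
im=eyes.snapshot('top')[:,:,::-1];im2=eyes.snapshot('scene')[:,:,::-1]
cv2.imwrite('pics/e6.png',np.hstack([cv2.resize(a,(400,400),interpolation=cv2.INTER_CUBIC) for a in(im[140:260,210:330],im2[160:270,330:440])]))"
```

```text
t 19.9 rack tcp [ 49.1 -27.7  63.9] F [-0.2 -0.4 -0.2] w 0.0
(55, -23.7, 62) [-0.004  -0.0059  0.0019] [-0.1  0.  -0. ]
(62, -21, 62) [-0.0067 -0.0129  0.0019] [-0.1  0.  -0. ]
(65, -20, 62) [-0.0077 -0.0159  0.0019] [-0.1  0.  -0. ]
(67, -20, 62) [-0.0077 -0.0179  0.0019] [-0.1  0.  -0. ]
(69.4, -19.3, 62) [-0.0084 -0.0203  0.0019] [-0.1  0.  -0. ]
```

View pics/e6.png

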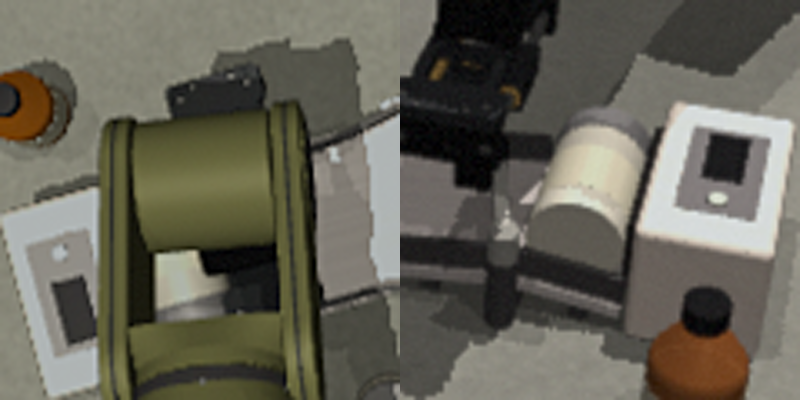

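The bar is swinging in front of the fingers, at about (505,190) in the right half, and the jar has not moved. I'll finish shutting it slowly.

>>> jog_arm(
  motion=[
    {"linear": [-0.002,-0.003,0.001],"twist": [0,0,0]},
    {"linear": [-0.004,-0.006,0.001],"twist": [0,0,0]},
    {"linear": [-0.0055,-0.0095,0.001],"twist": [0,0,0]},
    {"linear": [-0.0067,-0.013,0.001],"twist": [0,0,0]},
    {"linear": [-0.0077,-0.016,0.001],"twist": [0,0,0]},
    {"linear": [-0.008,-0.018,0.001],"twist": [0,0,0]},
    {"linear": [-0.008,-0.018,0.001],"twist": [0,0,0]},
  ],
)

```text
clock: 20.88
position: [581.3, 129.1, 63.3]
ee_rot: [0.0, 0.99, 0.14, 0.001]
wrist_force: [2.1, -3.5, -1.0]
gripper_width: 1.1
```

>>> jog_arm(
  motion=[
    {"linear": [0,-0.001,0],"twist": [0,0,0]},
    {"linear": [0,-0.002,0],"twist": [0,0,0]},
    {"linear": [0,-0.002,0],"twist": [0,0,0]},
  ],
)

```text
clock: 21.25
position: [581.2, 129.2, 63.3]
ee_rot: [0.002, 0.99, 0.14, 0.001]
wrist_force: [3.6, -9.7, -0.4]
gripper_width: 0.5
```

It is hard against its end stop: the force rose to 10 N with no further motion. I'll withdraw and clear the view.

>>> jog_arm(
  motion=[
    {"linear": [0,0.004,0],"twist": [0,0,0]},
    {"linear": [0,0.012,0],"twist": [0,0,0]},
    {"linear": [0,0.024,0],"twist": [0,0,0]},
    {"linear": [0,0.034,0],"twist": [0,0,0]},
    {"linear": [0,0.036,-0.015],"twist": [0,0,0]},
    {"linear": [0,0.036,-0.04],"twist": [0,0,0]},
    {"linear": [0,0.036,-0.075],"twist": [0,0,0]},
    {"linear": [0,0.036,-0.11],"twist": [0,0,0]},
    {"linear": [0,0.05,-0.14],"twist": [0,0,0]},
    {"linear": [0,0.08,-0.15],"twist": [0,0,0]},
    {"linear": [0,0.12,-0.15],"twist": [0,0,0]},
    {"linear": [0,0.165,-0.15],"twist": [0,0,0]},
    {"linear": [0,0.21,-0.15],"twist": [0,0,0]},
    {"linear": [0,0.25,-0.15],"twist": [0,0,0]},
    {"linear": [0,0.28,-0.15],"twist": [0,0,0]},
    {"linear": [0,0.3,-0.15],"twist": [0,0,0]},
    {"linear": [0,0.3,-0.15],"twist": [0,0,0]},
  ],
)

```text
clock: 23.38
position: [663.6, -157.6, 213.5]
ee_rot: [-0.001, 0.99, 0.139, 0.001]
wrist_force: [-0.2, -0.6, -1.0]
gripper_width: 0.4
```

```bash
python3 -c "
from h import *
plan([])
im=eyes.snapshot('top')[:,:,::-1];cv2.imwrite('pics/top9.png',im);im2=eyes.snapshot('scene')[:,:,::-1]
cv2.imwrite('pics/f7.png',np.hstack([cv2.resize(im[110:290,195:375],(400,400),interpolation=cv2.INTER_CUBIC),cv2.resize(im2[160:270,330:440],(400,400),interpolation=cv2.INTER_CUBIC)]))
a=cv2.imread('pics/top0.png').astype(int); 
for n,(x,y) in dict(bottle=(216,172),beaker=(355,128),pot=(327,261)).items():
    T=a[y-14:y+15,x-14:x+15].astype('uint8'); S=im[y-26:y+27,x-26:x+27]
    r=cv2.matchTemplate(np.ascontiguousarray(S),T,cv2.TM_CCOEFF_NORMED); print(n,np.array(cv2.minMaxLoc(r)[3])-12,r.max().round(3))
"
```

```text
t 23.38 rack tcp [-232.4  -20.1  213.5] F [-0.2 -0.6 -1. ] w 0.4
bottle [0 0] 0.999
beaker [0 0] 1.0
pot [0 0] 0.557
```

View pics/f7.png

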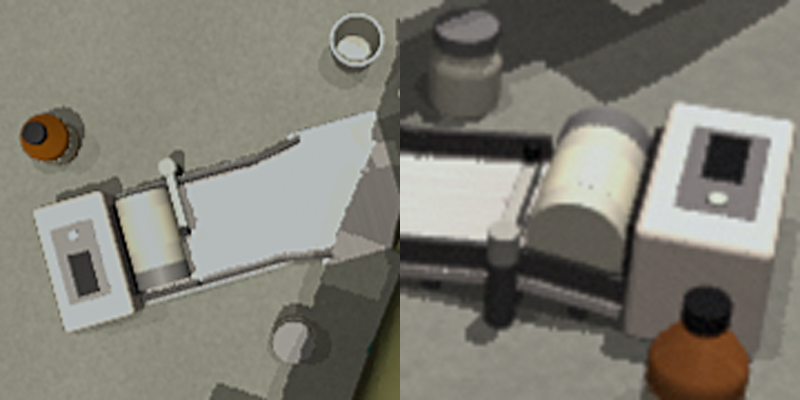

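The jar is square on the stop, at about (152,238) in the left half. The keeper lies across behind it, from pivot (168,167) to knob (185,231), and the bystanders stand as before. One quick check in numbers, then I'll hand it in.

```bash
python3 -c "
from h import *
L=lambda c,z:(ray('top',np.array(c,float)/2.222+[194.7,109.7],z)[:,:2]-o)@Q
p=L([(168,167)],75)[0];k=L([(185,231)],88)[0];d=k-p
print('keeper',np.arctan2(d[1],-d[0]),p,k)
e=L([(141,192),(164,283)],85); print('jar top line',e,'centre',e.mean(0))
job.sign_off()"
```

```text
keeper 1.5663733846443757 [ 81.34232495 -80.2596494 ] [80.99448029 -1.61462532]
jar top line [[118.40522705 -59.72940341]
 [121.1041393   49.41742652]] centre [119.75468317  -5.15598845]
the job is handed in; nothing more can be done
```

I pushed the white jar up the ramp with the fingers behind it, over the crest and onto the rubber stop. Then I swung the keeper shut behind it, withdrew, and handed the job in at about 23.5 s of the 58 s allowed. No verdict was reported.

**What the last checks showed:**
- **Jar:** it lies against the stop. Pressing it there gave about 6 N at TCP rack x of about 80 (81 expected). In the last top view its centre is at about rack (120, -5) and it is about 1.4° off square. The 120 is near the 119 lower limit, but that reading is only good to a few mm, and the press fits a seated jar.
- **Keeper:** it measures about 1.57 rad. It was hard on its end stop, where the force rose to 10 N with no further motion.
- **Bystanders:** the bottle and beaker matched their starting positions exactly (scores 0.999 and 1.0). The pot's best match was also at zero shift, but only at 0.557, probably because the arm's shadow now falls on it. By eye it is upright and in place.

One move was refused because I left out the twist values. The arm did not move, and I sent it again with them filled in.

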